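# Release the scanned shell cassette and hang it on the drying rail

### The job

The orange-tabbed shell cassette has been scanned: push it down into the dock until its catch lets go and it springs up, pull it out, and hang it on the free part of the aluminium drying rail, lifting both its hooks over the lip and lowering it until they sit behind the lip with the frame hanging upright on the other side. Let go of it there, and leave the blue cassette locked in the dock and the green one hanging where it is.

Things in the scene. Friction and masses are not known exactly. Their poses are not given: they have to be found in the camera images.
- cassette_orange: Cassette with orange tab, top edge and hooks: an upright flat frame 20 mm thick (its x), 100 wide (y), 100 high, about 0.18 kg; origin at the centre of its underside, z up. A grip tab stands on its top edge, two hooks at its back (+x). At the start locked in one of the dock's two bays, underside 24 mm above the table, top edge 34 above the dock's top. It cannot be pulled out while locked.
- cassette_orange_tab (a point): Centre of the top face of the orange grip tab, cassette frame (0, 0, 130) mm; the tab is 14 thick (x), 44 wide (y), 30 high (z 100 to 130). To release, press the tab straight down 9 to 11 mm (spring 6 to 12 N, firm stop at 12), then let it up: it rises by itself to 26 mm above the locked height and stays, still 40 deep in the bay, free to be lifted straight out.
- cassette_orange_left (a point): Middle of the lower end of the orange hook at its +y end, cassette frame (28.5, 42, 80) mm. Each hook (16 wide in y, at y 34 to 50) has an arm 6 thick (z 94 to 100) reaching back from x 10 to 31, and a downturn 5 thick (x 26 to 31) down to z 80, so a gap 16 wide and 14 deep, open below, lies between the frame's back and the downturn.
- cassette_orange_right (a point): The same point of the other orange hook, at the -y end: cassette frame (28.5, -42, 80) mm.
- cassette_blue: Same cassette with blue tab, top edge and hooks, locked in the dock's other bay: leave it locked.
- cassette_green: Same cassette with green tab, top edge and hooks, already hanging on the rail's -y half, about 80 mm from its middle: leave it there.
- dock: White imaging dock fixed to the table, 190 (x) x 140 (y) x 90 mm high, origin at the centre of its underside. Two upright bays, 23 x 103, open at the top, centred at x = -45 and x = +45 mm, y = 0; in each stands a cassette, axes parallel to the dock's (hooks towards the dock's +x). Which cassette is in which bay varies.
- rail: Aluminium drying rail fixed to the table, 300 mm long (its y), origin at mid-length on the table. An upright panel 5 thick (x -2.5 to 2.5) stands from z 30 to 140; its top edge is the lip. Behind it (+x) is a channel, floor at z 113, back wall at x 28 to 32 up to z 138. The +y half is free.
- rail_free (a point): Top of the lip at the middle of the free half: rail frame (0, 75, 140) mm. A hung cassette is in front of the panel (-x), axes parallel to the rail's, hook arms resting on the lip, downturns in the channel, underside at z 46; its origin then lies anywhere from x = -12.5 (back touching the panel) to -23.5 mm (hooks touching the lip).

How it is judged:
By the outcome, as a careful person would: the job done as asked, in the order asked, and still so for the second after the job is handed in, with the robot touching nothing.
It also fails if it takes over 48 s, if anything falls off the work surface, if the arm or the gripper's body presses on something with over 40 N, if the wrist force passes 120 N, or if a joint passes its speed limit or range.

### The arm

A 6-joint arm with a two-finger parallel gripper is mounted at the origin on the work surface. World frame = base frame: x ahead of the robot, y to its left, z up, the work surface at z = 0. Lengths are in m, angles in rad, forces in N, time in s.
With the tool pointing down it reaches from about 0.35 to 0.875 m from the base axis. Payload 15.5 kg.
Tool frame: the origin (TCP) lies midway between the tips of the shut fingers; the grasp point (between the pads) lies 19 mm behind it; z points along the fingers, y is the line along which they close (so a half turn about z gives the same grasp; the last joint's range is limited). The gripper opens to 85 mm and grips with 20 to 120 N. Pads are 22 mm wide; open, the fingers measure 114 mm over their backs; the gripper's body (76 mm by 85 mm) begins 54 mm behind the grasp point. The pads swing forward as they close: fully open they stand 13 mm farther back than shut.
Start: joints at [1.062, 0.494, 1.345, -0, 1.302, -0.096], TCP at [0.251, 0.572, 0.231] pointing down, gripper open.
Joint ranges: [-2.91, 2.91], [-0.82, 2.16], [0.22, 2.67], [-1.22, 4.37], [0.12, 2.79], [-3.08, 3.08]. Speed limits (rad/s): [1.89, 1.89, 2.57, 3.01, 3.01, 3.01].

### API

Orientations are given as [roll, pitch, yaw] about the fixed x, y, z axes, in that order (R = Rz(yaw) Ry(pitch) Rx(roll)).
In Python, from workcell import r gives the robot as it stands.
- The arm moves only by the tool move_arm, never from a script. Its argument "plan" is a list of rows, each an object with "rot": the turn, a rotation vector about the tool's x, y, z normalised to -1 to 1, where 1 is 0.5 rad, a list of three; "slide": the shift along the tool's x, y, z normalised to -1 to 1, where 1 is 0.1 m, a list of three; "grip": the opening, from -1 (shut) to 1 (fully open). A call has 1 to 12 rows; each row is the pose to reach, as a shift and turn from the pose commanded when the call began, along the tool's axes at that moment; what a row does not reach only later rows make up. A row lasts 1/8 s, in which the tool goes at most 62.5 mm and 10.7 degrees, less where a joint would pass 70% of its speed; a pose out of reach is approached as far as the arm can. A call with a number of a shift or a turn outside -1 to 1 is refused whole. A call with a gripper value outside its range is refused whole. The fingers move at their own pace and stop on an object; the grip force is fixed at half the most. Time passes only in rows, so rows that repeat a pose let the fingers close. It gives the time, the measured TCP pose, the force, the opening and the grip force at its end, in the units of the state.
- r.get_obs(): the state, without advancing time (a new reading comes with each control period).
- r.snapshot(name): name is "scene" or "top" or "wrist"; returns (picture, depth): 420x560x3 uint8, blue, green, red; 420x560 float32, m along the optical axis (not along the pixel's ray), 0 where there is no reading.
- r.camera_params(name): a dict with "fx", "fy", "cx", "cy" (pixels), "R" (3x3) and "t" (3): a world point X has camera coordinates R X + t. Camera axes: x right, y down, z forward; pixel columns grow to the right and rows downward; lengths in m; the calibration is good to about 2 mm. The wrist camera is an equidistant fisheye: a pixel r from the principal point sees the ray r / f radians off the axis. A picture is of the moment at which its call begins: read the wrist's pose just before it. camera_params takes no time and is no camera call; for the wrist camera it gives the pose at the moment of the call.
- r.finish_job(): hands the job in; it is judged then, once.
The state is a dict: "clock": time; "joints": joint angles; "qd": joint speeds; "joint_efforts": joint torques, N m; "eef_pos": TCP position; "ee_rot": TCP orientation; "contact_force": force on the tool from outside, world axes, zero at the start; "moment": the same for the moment, N m; "width": opening from 0.0 (shut) to 1.0 (fully open); "gripper_force": force on a finger pad.
Only numpy, scipy, OpenCV 4.12 (cv2) and the standard library are available. Lean on these libraries where they do the work, as an engineer would, in place of code of your own. Each camera call takes 0.05 s, during which the arm holds its last target. There are 200 camera calls.

## Working session

There is one attempt and no reset: what is moved stays moved. The work goes in short steps, Python scripts to look and compute and a tool call to move; the robot and the scene stay as the last step left them, time stands still between calls to the robot, and variables do not carry over. Pictures are saved under pics/ and viewed, at most 10 in all, crops included, and the job is handed in when it is done.

Besides the shell and the picture viewer there is one more tool, called after "Call:" as name(argument=value, ...) on one line, values as JSON. move_arm: Moves the arm, as the interface text tells. Scaled input: -1 to 1 covers 0.1 m each way for a shift and 0.5 rad each way for a turn. Its arguments: {"type":"object","properties":{"plan":{"type":"array"}},"required":["plan"]}

```bash
mkdir -p pics; ls; python3 - <<'E'
from workcell import r
import cv2, numpy as np
o=r.get_obs(); print(o['clock'],o['eef_pos'],o['ee_rot'],o['width'])
for n in('scene','top'):
    im,d=r.snapshot(n); cv2.imwrite(f'pics/{n}0.png',im); np.savez(f'pics/{n}0.npz',im=im,d=d,**{k:np.array(v) for k,v in r.camera_params(n).items()})
E
```

```text
pics
0.0 [0.25111753 0.57192237 0.23067779] [-3.14032102e+00 -1.49346017e-04  2.72779883e+00] 1.0026851618016654
```

View pics/scene0.png

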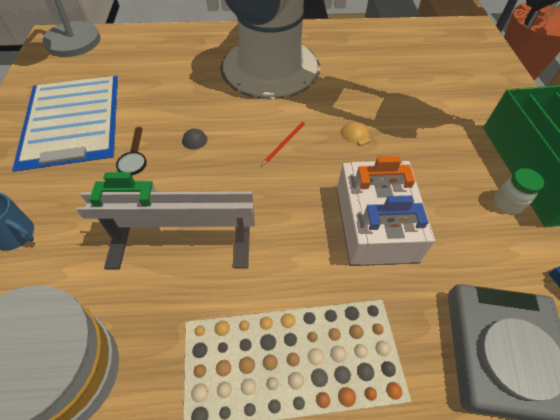

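View pics/top0.png

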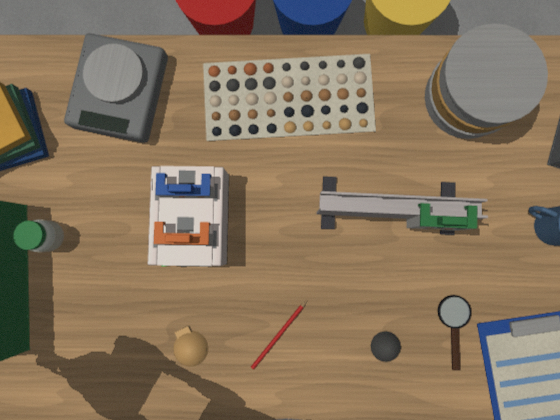

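The scene camera shows orange in the robot-side bay (tab ~ (388,163)) and blue in the far bay. In the top view the orange tab is at ~(183,240), the dock corners at (150,167)-(228,267), the free half of the rail at cols 320-410, rows 193-215, and green at (448,217).

```bash
cat > h.py <<'E'
import numpy as np, cv2
def cloud(f):
    z=np.load(f); im,d=z['im'],z['d']; v,u=np.indices(d.shape)
    P=np.stack([(u-z['cx'])/z['fx']*d,(v-z['cy'])/z['fy']*d,d],-1)
    return im,cv2.cvtColor(im,cv2.COLOR_BGR2HSV),(P-z['t'])@z['R'],d>0   # R^T(P-t)
def rect(p):
    (c,s,a)=cv2.minAreaRect((p[:,:2]*1000).astype(np.float32)); return np.round(c,1),np.round(s,1),round(a,2)
E
python3 - <<'E'
from h import *
for f in('pics/top0.npz','pics/scene0.npz'):
    im,hsv,P,ok=cloud(f); H,S,V=[hsv[...,i].astype(int) for i in range(3)]; X,Y,Z=P[...,0],P[...,1],P[...,2]
    tab=ok&(np.abs(X-.5)<.25)
    cols={'or':(H<15)&(S>180)&(V>120),'bl':(H>105)&(H<125)&(S>150),'gr':(H>60)&(H<85)&(S>150)}
    v,u=np.indices(H.shape)
    rng={'pics/top0.npz':{'or':(150,215,215,255),'bl':(150,167,215,205),'gr':(415,200,480,235)},'pics/scene0.npz':{'or':(350,150,420,190),'bl':(360,190,430,230),'gr':(85,165,160,210)}}[f]
    print(f,'table z',np.median(Z[ok&(S>60)]))
    for c,m in cols.items():
        a=rng[c]; w=m&ok&(u>=a[0])&(u<=a[2])&(v>=a[1])&(v<=a[3]); p=P[w]
        zt=np.percentile(p[:,2],98); print(c,len(p),'ztop',zt.round(4))
        t=p[p[:,2]>zt-.006]; print('  tab',t.mean(0).round(4),rect(t))
        e=p[(p[:,2]>zt-.036)&(p[:,2]<zt-.024)]; print('  edge',np.median(e[:,2]).round(4),rect(e) if len(e)>5 else '')
    if 'top' in f:
        w=ok&(u>140)&(u<240)&(v>155)&(v<280)&(np.abs(Z-.09)<.005); print('dock top',rect(P[w]),np.median(Z[w]))
        w=ok&(u>312)&(u<412)&(v>180)&(v<225)&(Z>.08); q=P[w]; print('rail',rect(q),np.percentile(q[:,2],[5,25,50,75,95]))
        for c in (335,360,385,405):
            print(c,[tuple((P[k,c]*1000).round(0).astype(int)) for k in range(188,220,2)])
E
```

```text
pics/top0.npz table z -0.0009611940077047266
or 2 ztop 0.1526
  tab [0.5003 0.1785 0.1521] (array([500.3, 178.5]), array([11.1,  0. ]), 142.97)
  edge nan 
bl 500 ztop 0.1552
  tab [0.5914 0.193  0.1529] (array([591. , 194.7]), array([12.7, 43.5]), 0.63)
  edge 0.1232 (array([602.8, 194.4]), array([ 38. , 100.1]), 0.21)
gr 1 ztop 0.1641
  tab [ 0.5323 -0.2638  0.1641] (array([ 532.3, -263.8]), array([0., 0.]), 0.0)
  edge nan 
dock top (array([547. , 195.3]), array([140.6, 190. ]), 89.36) 0.08877854299493679
rail (array([ 566.5, -147.8]), array([180.9,  46.2]), 83.06) [0.10411425 0.11115672 0.11274377 0.13287028 0.13913721]
335 [(np.int64(611), np.int64(-99), np.int64(4)), (np.int64(607), np.int64(-98), np.int64(8)), (np.int64(588), np.int64(-85), np.int64(134)), (np.int64(584), np.int64(-85), np.int64(137)), (np.int64(582), np.int64(-87), np.int64(115)), (np.int64(579), np.int64(-87), np.int64(110)), (np.int64(575), np.int64(-87), np.int64(111)), (np.int64(572), np.int64(-87), np.int64(112)), (np.int64(568), np.int64(-87), np.int64(110)), (np.int64(564), np.int64(-87), np.int64(112)
[... 2204 characters left out ...]
68), np.int64(-217), np.int64(112)), (np.int64(564), np.int64(-216), np.int64(114)), (np.int64(561), np.int64(-217), np.int64(112)), (np.int64(557), np.int64(-217), np.int64(111)), (np.int64(552), np.int64(-210), np.int64(137)), (np.int64(548), np.int64(-210), np.int64(137)), (np.int64(547), np.int64(-221), np.int64(94)), (np.int64(546), np.int64(-233), np.int64(48))]
pics/scene0.npz table z 0.0001841139846404382
or 753 ztop 0.1551
  tab [0.5063 0.1963 0.1534] (array([504.8, 195.8]), array([42.2, 15.1]), 87.97)
  edge 0.1242 (array([515.8, 196.2]), array([99.4, 39.7]), 89.63)
  return _methods._mean(a, axis=axis, dtype=dtype,
  ret = ret.dtype.type(ret / rcount)
Traceback (most recent call last):
IndexError: index -1 is out of bounds for axis 0 with size 0
```

```bash
python3 - 2>&1 <<'E'
from h import *
B={'pics/top0.npz':{'or':(150,215,215,255),'bl':(150,167,215,205),'gr':(412,200,482,238),'rail':(312,180,412,225)},'pics/scene0.npz':{'or':(350,150,420,190),'bl':(360,190,430,230),'gr':(85,165,160,210),'rail':(160,170,262,240)}}
for f in B:
    im,hsv,P,ok=cloud(f); H,S,V=[hsv[...,i].astype(int) for i in range(3)]; Z=P[...,2]; v,u=np.indices(H.shape)
    cols={'or':((H<15)|(H>175))&(S>120),'bl':(H>100)&(H<130)&(S>120),'gr':(H>50)&(H<95)&(S>120)}
    for c,a in B[f].items():
        box=ok&(u>=a[0])&(u<=a[2])&(v>=a[1])&(v<=a[3])
        if c=='rail':
            p=P[box&(Z>.136)&(Z<.144)]
            l=cv2.fitLine((p[:,:2]*1000).astype(np.float32),cv2.DIST_HUBER,0,.01,.01).ravel()
            k=l[0]/l[1]; res=(p[:,0]*1000-l[2]-k*(p[:,1]*1000-l[3]))
            print(f,'lip n',len(p),'z',np.median(p[:,2]).round(4),'x at y=-150:',l[2]+k*(-150-l[3]),'slope dx/dy',k,'y range',p[:,1].min(),p[:,1].max(),'res',np.percentile(res,[5,50,95]).round(1)); continue
        p=P[box&cols[c]]
        t=p[(p[:,2]>(.158 if c=='gr' else .147))]; e=p[(p[:,2]>.115)&(p[:,2]<.147+ (.006 if c=='gr' else -.017))]
        print(f,c,len(p),'tab',len(t),t.mean(0).round(4) if len(t) else '',rect(t) if len(t) else '','edge',rect(e) if len(e) else '',np.median(e[:,2]).round(4),np.percentile(t[:,2],[50,95]).round(4))
E
```

```text
pics/top0.npz or 818 tab 202 [0.502  0.1949 0.1528] (array([502. , 195.4]), array([12.5, 44. ]), 0.37) edge (array([512.1, 195.7]), array([100.4,  39.9]), 88.88) 0.1231 [0.153  0.1553]
pics/top0.npz bl 747 tab 200 [0.5914 0.1946 0.1525] (array([592.1, 194.8]), array([43.6, 14.4]), 89.37) edge (array([602.3, 194.8]), array([100.7,  39.5]), 89.9) 0.1231 [0.1529 0.1552]
pics/top0.npz gr 725 tab 237 [ 0.5338 -0.2834  0.1735] (array([ 533.8, -285.1]), array([44.9, 13.9]), 89.4) edge (array([ 545. , -284.8]), array([97.9, 39.1]), 87.47) 0.1448 [0.1744 0.1767]
pics/top0.npz lip n 396 z 0.1381 x at y=-150: 554.07965 slope dx/dy 0.04562424 y range -0.22356342603099913 -0.05904984888778125 res [-3.7  0.  29.7]
pics/scene0.npz or 1015 tab 189 [0.5064 0.1956 0.1529] (array([504.9, 195.7]), array([42.4, 15.8]), 86.71) edge (array([516.6, 196.9]), array([101.1,  42.6]), 88.65) 0.124 [0.1536 0.1552]
pics/scene0.npz bl 521 tab 117 [0.596  0.1948 0.1541] (array([595.8, 195. ]), array([39.7, 10.3]), 85.73) edge (array([605.7, 195.3]), array([98.4, 37. ]), 89.65) 0.1241 [0.1541 0.1557]
pics/scene0.npz gr 1040 tab 312 [ 0.5401 -0.2822  0.1704] (array([ 538.1, -283.2]), array([14. , 43.5]), 0.45) edge (array([ 548.2, -284.5]), array([100.5,  40.7]), 87.38) 0.1454 [0.1731 0.1764]
pics/scene0.npz lip n 511 z 0.1384 x at y=-150: 557.49835 slope dx/dy 0.047084346 y range -0.21848886181492344 -0.05661149631441646 res [-4.3 -0.2 29.6]
```

```bash
cat >> h.py <<'E'
from scipy.spatial.transform import Rotation as Ro
def go(o,p,yaw,base=None):
    """slide/rot (scaled) from the current pose to p with tool down at yaw"""
    R=Ro.from_euler('xyz',o['ee_rot']); T=Ro.from_euler('xyz',[np.pi,0,yaw])
    s=R.inv().apply(np.array(p)-o['eef_pos'])/.1; q=(R.inv()*T).as_rotvec()/.5
    print('slide',s.round(3),'rot',q.round(3))
def line(p):
    l=cv2.fitLine((p[:,:2]*1000).astype(np.float32),cv2.DIST_HUBER,0,.01,.01).ravel(); k=l[0]/l[1]
    return k,lambda y:l[2]+k*(y-l[3])
E
python3 - <<'E'
from h import *
from workcell import r
for f,b in(('pics/top0.npz',(312,180,412,225)),('pics/scene0.npz',(160,170,262,240))):
    im,hsv,P,ok=cloud(f); Z=P[...,2]; v,u=np.indices(Z.shape); box=ok&(u>=b[0])&(u<=b[2])&(v>=b[1])&(v<=b[3])
    p=P[box&(Z>.134)&(Z<.144)&(P[...,0]<.568)]; k,g=line(p); print('lip',len(p),k,g(-133),p[:,1].min(),p[:,1].max())
    p=P[box&(Z>.133)&(Z<.144)&(P[...,0]>.572)]; k,g=line(p); print('wall',len(p),k,g(-133))
    if 'top' in f:
        w=ok&(P[...,0]>.2)&(P[...,0]<.62)&(P[...,1]>.25); print('left max z',np.percentile(Z[w],[50,90,99,100]))
        w=ok&(P[...,0]>.3)&(P[...,0]<.62)&(P[...,1]<.1)&(P[...,1]>-.05); print('mid max z',Z[w].max())
go(r.get_obs(),[.503,.195,.26],1.5603)
E
```

```text
lip 273 0.04353154 553.3052 -0.22297049303576674 -0.05904984888778125
wall 219 0.0445266 583.29224
left max z [-0.00040264  0.05960485  0.0924888   0.10318255]
mid max z 0.012405191305850053
lip 371 0.048560306 557.0739 -0.21848886181492344 -0.05661149631441646
wall 306 0.042048726 586.6441
slide [-3.821 -2.439 -0.29 ] rot [-2.000e-03  1.000e-03  2.335e+00]
```

Call:
move_arm(plan=[{"slide":[-0.5,-0.32,-0.3],"rot":[0,0,0],"grip":-1},{"slide":[-1,-0.64,-0.3],"rot":[0,0,0],"grip":-1}])

```text
clock: 0.35
eef_pos: [0.3176, 0.4737, 0.2625]
ee_rot: [3.139, 0.001, 2.73]
contact_force: [1.4, 0.7, -0.2]
width: 0.605
gripper_force: 0.0
```

Call:
move_arm(plan=[{"slide":[-0.5,-0.32,0],"rot":[0,0,0],"grip":-1},{"slide":[-1,-0.64,0],"rot":[0,0,0],"grip":-1}])

```text
clock: 0.6
eef_pos: [0.3834, 0.3733, 0.2612]
ee_rot: [-3.141, 0.0, 2.728]
contact_force: [1.0, 0.1, 0.4]
width: 0.143
gripper_force: 0.0
```

Call:
move_arm(plan=[{"slide":[-0.5,-0.32,0],"rot":[0,0,0],"grip":-1},{"slide":[-1,-0.64,0],"rot":[0,0,0],"grip":-1}])

```text
clock: 0.85
eef_pos: [0.4492, 0.2745, 0.2612]
ee_rot: [-3.141, -0.0, 2.728]
contact_force: [0.7, 1.0, 0.1]
width: 0.002
gripper_force: 0.0
```

Call:
move_arm(plan=[{"slide":[-0.4,-0.26,0],"rot":[0,0,0.35],"grip":-1},{"slide":[-0.8,-0.52,0],"rot":[0,0,0.7],"grip":-1},{"slide":[-0.8,-0.52,0],"rot":[0,0,1],"grip":-1}])

```text
clock: 1.23
eef_pos: [0.5023, 0.1938, 0.2609]
ee_rot: [-3.141, 0.0, 2.219]
contact_force: [0.5, 0.5, 0.3]
width: -0.002
gripper_force: 0.0
```

Call:
move_arm(plan=[{"slide":[0,0,0],"rot":[0,0,0.35],"grip":-1},{"slide":[0,0,0],"rot":[0,0,0.7],"grip":-1},{"slide":[0,0,0],"rot":[0,0,1],"grip":-1},{"slide":[0,0,0],"rot":[0,0,1],"grip":-1}])

```text
clock: 1.72
eef_pos: [0.5007, 0.1964, 0.2611]
ee_rot: [-3.141, 0.0, 1.728]
contact_force: [0.5, 0.4, 0.5]
width: -0.001
gripper_force: 0.0
```

```bash
python3 - <<'E'
from h import *
from workcell import r
o=r.get_obs(); print(o['clock'],o['eef_pos'],o['ee_rot'],o['width'],o['contact_force'])
go(o,[.503,.195,.20],1.5603)
E
```

```text
1.725 [0.5007285  0.19638069 0.26105986] [-3.14114325e+00  6.64465255e-05  1.72847554e+00] -0.000608271462491724 [0.4564287  0.41865131 0.52062102]
slide [-0.017  0.021  0.611] rot [-0.001  0.     0.336]
```

Call:
move_arm(plan=[{"slide":[-0.017,0.02,0.2],"rot":[0,0,0.336],"grip":-1},{"slide":[-0.017,0.02,0.4],"rot":[0,0,0.336],"grip":-1},{"slide":[-0.017,0.02,0.4],"rot":[0,0,0.336],"grip":-1}])

```text
clock: 2.1
eef_pos: [0.5023, 0.1948, 0.2201]
ee_rot: [-3.139, 0.001, 1.563]
contact_force: [-0.4, 0.5, 0.8]
width: -0.003
gripper_force: 0.0
```

```bash
cat >> h.py <<'E'
def wrist(r,f):
    """wrist fisheye -> image, hsv, world points (depth along optical axis)"""
    c=r.camera_params('wrist'); im,d=r.snapshot('wrist'); cv2.imwrite(f,im)
    v,u=np.indices(d.shape); a=(u-c['cx'])/c['fx']; b=(v-c['cy'])/c['fy']; th=np.hypot(a,b)+1e-9; k=np.tan(np.minimum(th,1.4))/th
    P=np.stack([a*k*d,b*k*d,d],-1); return im,cv2.cvtColor(im,cv2.COLOR_BGR2HSV),(P-c['t'])@c['R'],(d>0)&(th<1.3)
E
python3 - <<'E'
from h import *
from workcell import r
o=r.get_obs(); print(o['eef_pos'],o['ee_rot'])
im,hsv,P,ok=wrist(r,'pics/w1.png'); H,S,V=[hsv[...,i].astype(int) for i in range(3)]; Z=P[...,2]
for c,m in(('or',(H<12)&(S>120)),('bl',(H>100)&(H<130)&(S>120))):
    p=P[m&ok&(Z>.147)&(Z<.165)&(P[...,0]>.4)]; e=P[m&ok&(Z>.115)&(Z<.13)&(P[...,0]>.4)]
    print(c,len(p),p.mean(0),rect(p),'edge',rect(e),np.median(e[:,2]))
for nm in('top','scene'):   # same cameras' view of the gripper for reference
    pass
E
```

```text
[0.5022556  0.19484061 0.22014303] [-3.13884304e+00  7.81373197e-04  1.56327926e+00]
or 1285 [0.50387486 0.19798993 0.15404071] (array([504. , 196.5]), array([43.9, 13.7]), 89.27) edge (array([514.3, 196. ]), array([100.3,  41.1]), 89.81) 0.12429996031750434
bl 1001 [0.59324012 0.1969342  0.15412294] (array([593.5, 195.7]), array([44. , 13.7]), 89.21) edge (array([604.3, 195.4]), array([100.5,  41.8]), 89.23) 0.12432772969227338
```

View pics/w1.png

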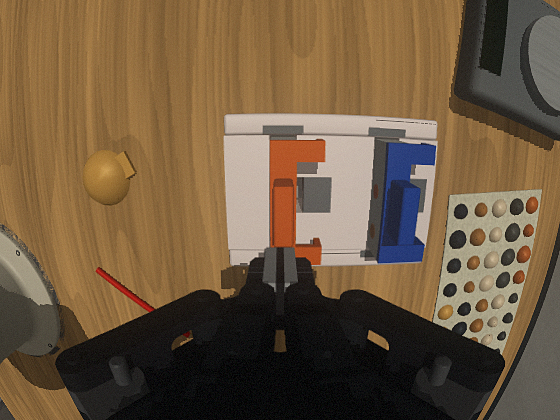

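The wrist view shows the closed fingertips at ~(280,270) over the orange tab (col 272-294, rows 180-250), with blue to the right at ~(405,210). Measured orange tab: (504, 196.5) mm, height 154 as expected. I'll press it now.

Call:
move_arm(plan=[{"slide":[0.01,0.015,0.5],"rot":[0,0,0.01],"grip":-1},{"slide":[0.01,0.015,0.61],"rot":[0,0,0.01],"grip":-1},{"slide":[0.01,0.015,0.66],"rot":[0,0,0.01],"grip":-1},{"slide":[0.01,0.015,0.69],"rot":[0,0,0.01],"grip":-1},{"slide":[0.01,0.015,0.72],"rot":[0,0,0.01],"grip":-1},{"slide":[0.01,0.015,0.74],"rot":[0,0,0.01],"grip":-1},{"slide":[0.01,0.015,0.75],"rot":[0,0,0.01],"grip":-1},{"slide":[0.01,0.015,0.75],"rot":[0,0,0.01],"grip":-1}])

```text
clock: 3.15
eef_pos: [0.5056, 0.1963, 0.148]
ee_rot: [3.139, -0.001, 1.555]
contact_force: [0.5, -0.4, 8.4]
width: 0.001
gripper_force: 4.2
```

Call:
move_arm(plan=[{"slide":[0,0,0.015],"rot":[0,0,0],"grip":-1},{"slide":[0,0,0.03],"rot":[0,0,0],"grip":-1},{"slide":[0,0,0.03],"rot":[0,0,0],"grip":-1}])

```text
clock: 3.52
eef_pos: [0.5056, 0.1963, 0.1449]
ee_rot: [3.139, -0.001, 1.555]
contact_force: [-0.8, -0.2, 7.1]
width: 0.002
gripper_force: 3.6
```

Call:
move_arm(plan=[{"slide":[0,0,0.01],"rot":[0,0,0],"grip":-1},{"slide":[0,0,0.01],"rot":[0,0,0],"grip":-1},{"slide":[0,0,0.01],"rot":[0,0,0],"grip":-1}])

```text
clock: 3.9
eef_pos: [0.5056, 0.1963, 0.1439]
ee_rot: [3.139, -0.001, 1.555]
contact_force: [-1.8, -0.4, 6.7]
width: 0.003
gripper_force: 3.7
```

Call:
move_arm(plan=[{"slide":[0,0,-0.1],"rot":[0,0,0],"grip":-1},{"slide":[0,0,-0.25],"rot":[0,0,0],"grip":-1},{"slide":[0,0,-0.45],"rot":[0,0,0],"grip":-1},{"slide":[0,0,-0.75],"rot":[0,0,0],"grip":-1},{"slide":[0,0,-1],"rot":[0,0,0],"grip":0.2},{"slide":[0,0,-1],"rot":[0,0,0],"grip":0.2},{"slide":[0,0,-1],"rot":[0,0,0],"grip":0.2}])

```text
clock: 4.78
eef_pos: [0.5044, 0.196, 0.2424]
ee_rot: [3.142, -0.0, 1.555]
contact_force: [0.6, -0.1, -0.2]
width: 0.598
gripper_force: 0.0
```

```bash
python3 - <<'E'
from h import *
from workcell import r
o=r.get_obs(); print(o['eef_pos'],o['ee_rot'],o['width'],o['contact_force'])
im,hsv,P,ok=wrist(r,'pics/w2.png'); H,S,V=[hsv[...,i].astype(int) for i in range(3)]; Z=P[...,2]
for c,m in(('or',(H<12)&(S>120)),('bl',(H>100)&(H<130)&(S>120))):
    q=P[m&ok&(Z>.1)&(Z<.2)&(P[...,0]>.45)]; zt=np.percentile(q[:,2],95)
    p=q[q[:,2]>zt-.008]; e=q[q[:,2]<zt-.024]
    print(c,zt,p.mean(0),rect(p),'edge',rect(e),np.median(e[:,2]))
go(o,[.504,.196,.157],1.558)
E
```

```text
[0.50439361 0.19601744 0.2424273 ] [ 3.14154244e+00 -3.78121586e-05  1.55487151e+00] 0.5980503350018482 [ 0.62073836 -0.14819062 -0.22542729]
or 0.18034427612919662 [0.50372623 0.19806432 0.17955966] (array([503.5, 196.6]), array([43.9, 13.7]), 89.41) edge (array([538.8, 195.9]), array([100.2,  90.1]), 89.51) 0.149784944903002
bl 0.15491597781431043 [0.59333704 0.19654039 0.15411779] (array([593.9, 195.6]), array([43.9, 13.8]), 89.35) edge (array([604.4, 195.3]), array([100.5,  41.5]), 89.6) 0.12434095381167518
slide [-0.    -0.004  0.854] rot [ 0.    -0.    -0.006]
```

Orange has sprung to 180 mm and blue is still at 154. Next is the grasp.

Call:
move_arm(plan=[{"slide":[0,-0.005,0.4],"rot":[0,0,-0.01],"grip":0.2},{"slide":[0,-0.005,0.7],"rot":[0,0,-0.01],"grip":0.2},{"slide":[0,-0.005,0.85],"rot":[0,0,-0.01],"grip":0.2},{"slide":[0,-0.005,0.85],"rot":[0,0,-0.01],"grip":0.0},{"slide":[0,-0.005,0.85],"rot":[0,0,-0.01],"grip":-1},{"slide":[0,-0.005,0.85],"rot":[0,0,-0.01],"grip":-1},{"slide":[0,-0.005,0.85],"rot":[0,0,-0.01],"grip":-1},{"slide":[0,-0.005,0.85],"rot":[0,0,-0.01],"grip":-1},{"slide":[0,-0.005,0.85],"rot":[0,0,-0.01],"grip":-1}])

```text
clock: 5.95
eef_pos: [0.5044, 0.1962, 0.1576]
ee_rot: [3.141, -0.0, 1.56]
contact_force: [1.0, 0.2, 3.8]
width: 0.15
gripper_force: 61.6
```

Call:
move_arm(plan=[{"slide":[0,0,-0.1],"rot":[0,0,0],"grip":-1},{"slide":[0,0,-0.25],"rot":[0,0,0],"grip":-1},{"slide":[0,0,-0.45],"rot":[0,0,0],"grip":-1},{"slide":[0,0,-0.65],"rot":[0,0,0],"grip":-1},{"slide":[0,0,-0.85],"rot":[0,0,0],"grip":-1},{"slide":[0,0,-1],"rot":[0,0,0],"grip":-1},{"slide":[0,0,-1],"rot":[0,0,0],"grip":-1}])

```text
clock: 6.82
eef_pos: [0.5046, 0.1962, 0.2585]
ee_rot: [3.14, -0.001, 1.56]
contact_force: [-0.3, -0.1, -2.5]
width: 0.149
gripper_force: 60.9
```

```bash
python3 - <<'E'
from h import *
from workcell import r
o=r.get_obs(); print(o['eef_pos'],o['ee_rot'],o['width'],o['contact_force'],o['gripper_force'])
im,hsv,P,ok=wrist(r,'pics/w3.png'); H,S,V=[hsv[...,i].astype(int) for i in range(3)]; Z=P[...,2]
for c,m in(('or',(H<12)&(S>120)),('bl',(H>100)&(H<130)&(S>120))):
    q=P[m&ok&(Z>.1)&(Z<.3)&(P[...,0]>.45)&(np.abs(P[...,1]-.2)<.1)]; zt=np.percentile(q[:,2],95)
    p=q[q[:,2]>zt-.008]; e=q[(q[:,2]<zt-.024)&(q[:,2]>zt-.04)]
    print(c,zt,rect(p),'edge',rect(e),np.median(e[:,2]))
# hang target: cassette axis at x=-18 in rail frame, y=-133 world
yaw=np.pi/2-.0445
go(o,[.530,-.135,.257],yaw)
E
```

```text
[0.50455266 0.19619459 0.25848875] [ 3.13959729e+00 -5.46654321e-04  1.55983329e+00] 0.14916363398695662 [-0.29712393 -0.14752272 -2.51569047] 60.88090181350708
or 0.28051097979523626 (array([505.2, 197.3]), array([32.6, 44. ]), 26.04) edge (array([514.4, 196.3]), array([100.8,  41. ]), 88.72) 0.24984318409982223
bl 0.1549208170995961 (array([555.5, 196.9]), array([43.4, 90.1]), 88.61) edge (array([604.3, 195.4]), array([100.4,  40.9]), 89.31) 0.12435428381632803
slide [-3.309  0.291  0.014] rot [ 0.004 -0.001  0.067]
```

View pics/w3.png

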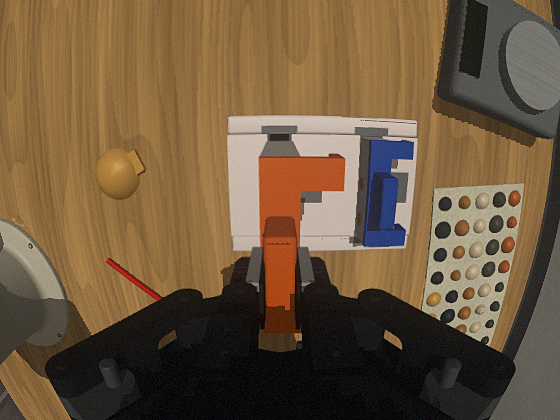

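The frame is held upright between the pads (tab ~(280,235)), clear of the dock, and blue is still seated. Moving to the rail.

Call:
move_arm(plan=[{"slide":[-0.3,0,0],"rot":[0,0,0.02],"grip":-1},{"slide":[-0.65,0,0],"rot":[0,0,0.04],"grip":-1},{"slide":[-1,0,0],"rot":[0,0,0.067],"grip":-1}])

```text
clock: 7.25
eef_pos: [0.5024, 0.0951, 0.2564]
ee_rot: [-3.14, 0.0, 1.526]
contact_force: [0.1, 0.9, -0.7]
width: 0.151
gripper_force: 60.8
```

Call:
move_arm(plan=[{"slide":[-0.35,0,0],"rot":[0,0,0],"grip":-1},{"slide":[-0.7,0,0],"rot":[0,0,0],"grip":-1},{"slide":[-1,0,0],"rot":[0,0,0],"grip":-1}])

```text
clock: 7.62
eef_pos: [0.4979, -0.005, 0.2564]
ee_rot: [-3.14, -0.0, 1.526]
contact_force: [1.0, 0.2, -2.1]
width: 0.147
gripper_force: 60.8
```

Call:
move_arm(plan=[{"slide":[-0.35,0,0],"rot":[0,0,0],"grip":-1},{"slide":[-0.7,0.1,0],"rot":[0,0,0],"grip":-1},{"slide":[-0.9,0.2,0],"rot":[0,0,0],"grip":-1},{"slide":[-1,0.2,0],"rot":[0,0,0],"grip":-1}])

```text
clock: 8.12
eef_pos: [0.5144, -0.1053, 0.2567]
ee_rot: [-3.141, -0.0, 1.526]
contact_force: [-0.4, 1.4, -1.4]
width: 0.152
gripper_force: 60.7
```

```bash
python3 - <<'E'
from h import *
from workcell import r
o=r.get_obs(); print(o['clock'],o['eef_pos'],o['ee_rot'],o['width'],o['contact_force'])
go(o,[.530,-.135,.257],np.pi/2-.0445)
E
```

```text
8.125 [ 0.51443108 -0.10528556  0.25669393] [-3.14093632e+00 -3.07735170e-04  1.52553362e+00] 0.15199108568228867 [-0.43065777  1.39725058 -1.43478299]
slide [-0.29   0.169 -0.003] rot [-0.001 -0.001 -0.002]
```

Call:
move_arm(plan=[{"slide":[-0.15,0.08,0],"rot":[0,0,0],"grip":-1},{"slide":[-0.29,0.17,0],"rot":[0,0,0],"grip":-1},{"slide":[-0.29,0.17,0],"rot":[0,0,0],"grip":-1}])

```text
clock: 8.5
eef_pos: [0.5305, -0.1351, 0.2571]
ee_rot: [3.141, 0.0, 1.526]
contact_force: [0.0, 0.1, -0.5]
width: 0.148
gripper_force: 60.7
```

```bash
python3 - <<'E'
from h import *
from workcell import r
o=r.get_obs(); print(o['clock'],o['eef_pos'],o['ee_rot'])
im,hsv,P,ok=wrist(r,'pics/w4.png'); H,S,V=[hsv[...,i].astype(int) for i in range(3)]; X,Y,Z=P[...,0],P[...,1],P[...,2]
q=P[ok&(H<12)&(S>120)&(Z>.2)&(Z<.3)&(np.abs(Y+.13)<.08)]
e=q[(q[:,2]<.258)&(q[:,2]>.24)]; print('edge',rect(e),np.median(e[:,2]))
g=ok&(S<60)&(Y<-.04)&(Y>-.24)
for n,w in(('lip',g&(abs(Z-.139)<.005)&(X>.53)&(X<.57)),('wall',g&(abs(Z-.137)<.005)&(X>.573)&(X<.6))):
    p=P[w]; k,f=line(p); print(n,len(p),np.median(p[:,2]),'slope',k,'x(-135)',f(-135),np.percentile(p[:,0]-f(p[:,1]*1000)/1000,[5,95]),p[:,1].min(),p[:,1].max())
im,d=r.snapshot('top'); np.savez('pics/top1.npz',im=im,d=d,**{k:np.array(v) for k,v in r.camera_params('top').items()})
E
```

```text
8.5 [ 0.53053625 -0.13514061  0.25713641] [3.14133575e+00 1.06372082e-04 1.52575369e+00]
edge (array([ 540.2, -135.6]), array([101.2,  40.8]), 86.63) 0.2485112203010479
lip 686 0.14007259579130737 slope 0.043030165 x(-135) 555.2338 [-0.00237312  0.00234795] -0.18709060421393628 -0.058335594578967385
wall 925 0.13791174151076846 slope 0.046203263 x(-135) 584.9108 [-0.00192633  0.00201331] -0.2299130139116925 -0.05950047035108468
```

View pics/w4.png

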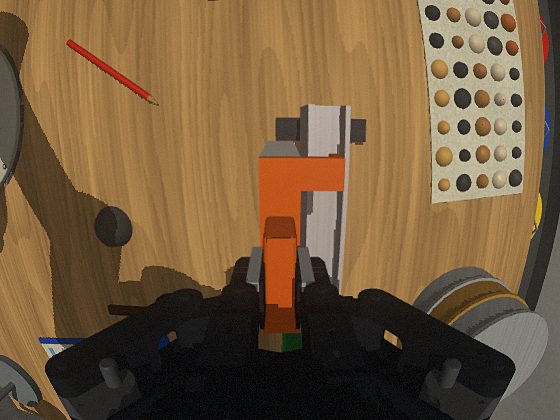

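The wrist view shows the cassette's hook (345,170) over the rail channel, with the lip at ~col 305. Lip centre is at x=555 and the cassette at 530, so I shift 7 mm towards +x to centre the gap, then lower.

Call:
move_arm(plan=[{"slide":[0,0.07,0],"rot":[0,0,0],"grip":-1},{"slide":[0,0.07,0.3],"rot":[0,0,0],"grip":-1},{"slide":[0,0.07,0.55],"rot":[0,0,0],"grip":-1},{"slide":[0,0.07,0.75],"rot":[0,0,0],"grip":-1},{"slide":[0,0.07,0.8],"rot":[0,0,0],"grip":-1},{"slide":[0,0.07,0.8],"rot":[0,0,0],"grip":-1}])

```text
clock: 9.35
eef_pos: [0.5371, -0.1345, 0.1776]
ee_rot: [3.141, 0.0, 1.527]
contact_force: [-0.3, 0.8, -1.2]
width: 0.145
gripper_force: 60.7
```

```bash
python3 - <<'E'
from h import *
from workcell import r
o=r.get_obs(); print(o['clock'],o['eef_pos'],o['ee_rot'],o['contact_force'])
im,hsv,P,ok=wrist(r,'pics/w5.png'); H,S,V=[hsv[...,i].astype(int) for i in range(3)]; X,Y,Z=P[...,0],P[...,1],P[...,2]
q=P[ok&(H<12)&(S>120)&(Z>.14)&(Z<.3)&(np.abs(Y+.13)<.08)]
e=q[(q[:,2]<.177)&(q[:,2]>.16)]; print('edge',rect(e),np.median(e[:,2]))
g=ok&(S<60)&(Y<-.04)&(Y>-.24)
for n,w in(('lip',g&(abs(Z-.139)<.005)&(X>.53)&(X<.57)),('wall',g&(abs(Z-.137)<.005)&(X>.573)&(X<.6))):
    p=P[w]; k,f=line(p); print(n,len(p),np.median(p[:,2]),'slope',k,'x(-135)',f(-135))
E
```

```text
9.35 [ 0.53709895 -0.13450236  0.17755799] [3.14142864e+00 2.06995426e-05 1.52660850e+00] [-0.28973891  0.8118339  -1.23657399]
edge (array([ 546.7, -134.9]), array([100.9,  40.8]), 86.65) 0.16890903892371328
lip 1149 0.14001081908549048 slope 0.036536206 x(-135) 555.15247
wall 1571 0.1378437632422308 slope 0.046686027 x(-135) 584.5046
```

View pics/w5.png

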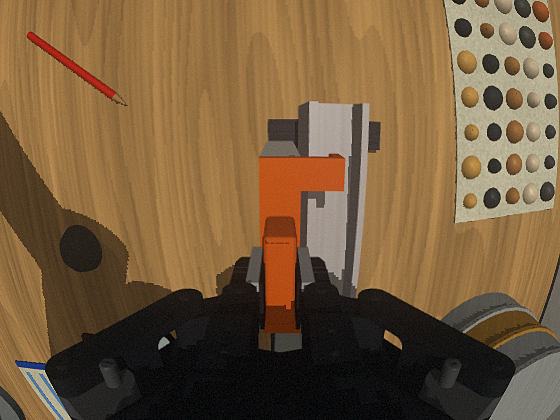

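The hook overhangs the channel at (345,175), with its downturn right of the lip. The cassette is at x≈536 and the lip at 555, so the offset of -18.8 is inside the window. Lowering the last 23 mm.

Call:
move_arm(plan=[{"slide":[0,0.008,0.06],"rot":[0,0,0],"grip":-1},{"slide":[0,0.008,0.12],"rot":[0,0,0],"grip":-1},{"slide":[0,0.008,0.17],"rot":[0,0,0],"grip":-1},{"slide":[0,0.008,0.2],"rot":[0,0,0],"grip":-1},{"slide":[0,0.008,0.22],"rot":[0,0,0],"grip":-1},{"slide":[0,0.008,0.225],"rot":[0,0,0],"grip":-1},{"slide":[0,0.008,0.225],"rot":[0,0,0],"grip":-1}])

```text
clock: 10.28
eef_pos: [0.5377, -0.1347, 0.1548]
ee_rot: [3.141, -0.0, 1.526]
contact_force: [-0.3, -0.3, -2.0]
width: 0.15
gripper_force: 60.9
```

Call:
move_arm(plan=[{"slide":[0,0,0.01],"rot":[0,0,0],"grip":-1},{"slide":[0,0,0.01],"rot":[0,0,0],"grip":-1},{"slide":[0,0,0.01],"rot":[0,0,0],"grip":-1}])

```text
clock: 10.65
eef_pos: [0.5377, -0.1347, 0.1545]
ee_rot: [3.141, 0.0, 1.526]
contact_force: [-4.5, 1.2, 11.3]
width: 0.147
gripper_force: 62.5
```

Call:
move_arm(plan=[{"slide":[0,0,-0.007],"rot":[0,0,0],"grip":-1},{"slide":[0,0,-0.007],"rot":[0,0,0],"grip":-0.55},{"slide":[0,0,-0.007],"rot":[0,0,0],"grip":-0.45},{"slide":[0,0,-0.007],"rot":[0,0,0],"grip":-0.2},{"slide":[0,0,-0.007],"rot":[0,0,0],"grip":0.1},{"slide":[0,0,-0.007],"rot":[0,0,0],"grip":0.1},{"slide":[0,0,-0.007],"rot":[0,0,0],"grip":0.1},{"slide":[0,0,-0.1],"rot":[0,0,0],"grip":0.1},{"slide":[0,0,-0.35],"rot":[0,0,0],"grip":0.1},{"slide":[0,0,-0.7],"rot":[0,0,0],"grip":0.1},{"slide":[0,0,-1],"rot":[0,0,0],"grip":0.1},{"slide":[0,0,-1],"rot":[0,0,0],"grip":0.1}])

```text
clock: 12.15
eef_pos: [0.5387, -0.1351, 0.2566]
ee_rot: [3.137, 0.001, 1.526]
contact_force: [-0.3, 0.5, -0.1]
width: 0.551
gripper_force: 0.0
```

```bash
python3 - <<'E'
from h import *
from workcell import r
o=r.get_obs(); print(o['clock'],o['eef_pos'],o['width'],o['contact_force'])
im,hsv,P,ok=wrist(r,'pics/w6.png'); H,S,V=[hsv[...,i].astype(int) for i in range(3)]; X,Y,Z=P[...,0],P[...,1],P[...,2]
q=P[ok&(H<12)&(S>120)&(Z>.1)&(Z<.3)&(np.abs(Y+.13)<.08)]; zt=np.percentile(q[:,2],97)
t=q[q[:,2]>zt-.008]; e=q[(q[:,2]<.152)&(q[:,2]>.138)]; print('tab',zt,rect(t),'edge',rect(e),np.median(e[:,2]))
im,d=r.snapshot('scene'); cv2.imwrite('pics/scene1.png',cv2.resize(im[130:290,60:450],None,fx=2,fy=2))
E
```

```text
12.15 [ 0.53870097 -0.13507603  0.2565768 ] 0.5510387201124705 [-0.33157394  0.47293398 -0.06741308]
tab 0.17654776380249076 (array([ 540.1, -132. ]), array([62.1, 43.9]), 23.75) edge (array([ 547.7, -135.1]), array([100.1,  41. ]), 87.38) 0.14558776809051338
```

View pics/scene1.png

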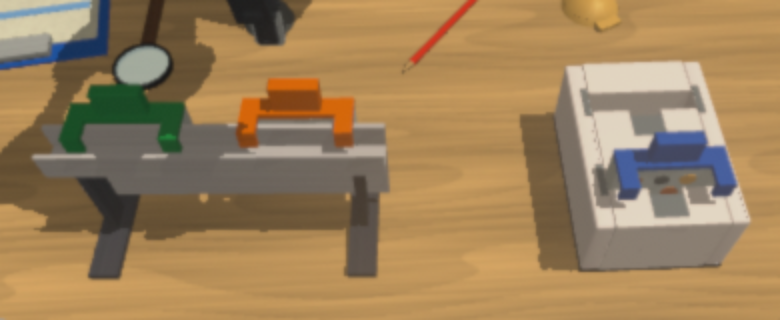

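The orange cassette hangs beside the green one, with both hooks (248,130) and (343,130) behind the lip. Its top edge is at 146 mm and its tab at 176 mm, as they should be. Blue is still seated in the dock at (675,160), and the arm is clear.

```bash
python3 -c "
from workcell import r
print(r.finish_job())"
```

```text
the job is handed in; nothing more can be done
None
```

The orange cassette was released, pulled out and hung on the free half of the rail with both hooks behind the lip; blue is still locked in the dock, green was left where it hangs, and the job was handed in at about 12 s.

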